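# Draw out the bench's spring-return length stop and hold it

## Task

Slide the clear guard on the bench's length stop fully open, press the release button under it so that the stop's knob springs out a little, then pull the knob straight out past its first stop to its second stop, fully extended. Finish while holding the knob there: the stop has a return spring, so do not let go, and leave the guard open. Leave the plane, the mallet and the tin where they lie.

Things in the scene. Friction and masses are not known exactly. Their poses are not given: they have to be found in the camera images.
- stop_unit: Length stop, fixed to the bench: dark wooden block 250 x 80 mm, top 60 mm up, on a steel plate 290 x 110 x 6 mm. Origin at bench height on its centre line, 150 mm from the rear, 100 mm from the front end. x: level, along the block; the arm (axis 35 mm up) comes out at the front brass collar (to x = 112 mm) towards +x. z up. Rails on both long edges, 74 mm up, 68 mm between them.
- guard (a joint): Guard window, a clear plate 100 x 80 x 4 mm with thin aluminium end strips, sliding on the two rails (plate 74 to 78 mm above the bench). Value in m: 0 = fully shut, over the button (it may start up to 0.02 open); 0.09 = fully open, slid towards the unit's -x. About 1.5 N to slide; it stays where it is left.
- guard_fin (a point): Top centre of the guard's upright grip fin, 104 mm above the bench, moving with the guard. The aluminium fin is 12 mm thick along the unit's x, 50 mm wide along its y and rises 26 mm above the plate. When shut the fin is at x = 10 mm of the unit, fully open at x = -80 mm.
- button (a joint): Release button travel in m: 0 = up, 0.007 = fully down. It springs back up when let go; it needs about 1.6 N to start and 5 N fully down, and lets the arm go once it is about 5 mm down. Until then the arm is locked in.
- button_top (a point): Centre of the top of the release button, a plain steel round button 22 mm across in a brass ring, at x = 50 mm of the unit, on its centre line; 70 mm above the bench when up, 63 mm fully down. The shut guard covers it (4 mm above it).
- rod (a joint): Extension in m of the thin inner section (aluminium rod, 15 mm across) out of the tube: 0 = latched home; it springs out to about 0.02 when the button is pressed; 0.07 = its end, the first stop, reached at about 4 N of pull.
- tube (a joint): Extension in m of the thicker outer section (dark steel tube, 23 mm across) out of the block: 0 = in; it begins to follow when the rod is at its end, at about 5 N; 0.06 = its end, the second stop, at about 8 N. A spring draws both back when the knob is let go. Both move along the unit's +x; 130 mm from home to the second stop.
- knob: Pull knob on the rod's end: upright dark wooden knob, 33 mm across from 66 to 94 mm above the bench, narrowing to its top at 100 mm and to a 20 mm neck below, on a steel foot 30 x 34 mm (20 to 52 mm up). Origin on its axis at bench height, axes parallel to the unit's. Locked home it is at x = 145 mm of the unit; at the second stop at x = 275 mm.
- knob_grip (a point): Point on the knob's axis 84 mm above the bench, where to grip it (33 mm wide, round), moving with it.
- plane: Bystander: steel bench plane 250 x 60 mm, about 90 mm high, upright on its sole. Origin under its middle.
- mallet: Bystander: wooden mallet lying down, head 70 x 120 x 70 mm centred 120 mm along its x from the origin, handle 30 mm wide and 22 mm thick running the other way to x = -130 mm. Origin on the bench under the handle.
- wax_tin: Bystander: round aluminium tin, 70 mm across, 50 mm high. Origin under its middle.

How it is judged (in metres and radians):
On the way, in this order (a step that is already met when the one before it is completed fails the run):
1. the guard is slid open (value of joint guard above 0.078 m and value of joint rod below 0.006 m), for 0.1 s.
2. the button is pressed and the knob has sprung out, guard open (value of joint rod above 0.011 m and value of joint tube below 0.02 m and value of joint guard above 0.07 m), for 0.1 s.
3. the arm is pulled out to its second stop with the fingers on the knob (value of joint rod above 0.066 m and value of joint tube above 0.056 m and contact force between the fingers and knob above 2 N), for 0.3 s.
At the end, for the whole second after the job is handed in: Rod at least 66 of 70 mm and tube at least 56 of 60 mm out, knob at rest (under 20 mm/s) and held by the fingers (over 2 N of contact), guard still open (at least 70 of 90 mm); all through the last second (all of step 3 and value of joint guard above 0.07 m and linear speed of knob below 0.02 m/s); the arm keeps its last pose, push and grip.
It fails at once if the bench plane is moved more than 25 mm (distance of plane from where it was at the start of the episode above 0.025 m).
It fails at once if the mallet is moved more than 25 mm (distance of mallet from where it was at the start of the episode above 0.025 m).
It fails at once if the wax tin is moved more than 25 mm (distance of wax_tin from where it was at the start of the episode above 0.025 m).
It also fails if it takes over 58 s, if anything falls off the work surface, if the arm or the gripper's body presses on something with over 40 N, if the wrist force passes 120 N, or if a joint passes its speed limit or range.

## Robot

A 7-joint arm with a two-finger parallel gripper is mounted at the origin on the work surface. World frame = base frame: x ahead of the robot, y to its left, z up, the work surface at z = 0. Lengths are in mm, angles in rad, forces in N, time in s.
With the tool pointing down it reaches from about 400 to 875 mm from the base axis. Payload 4.4 kg.
Tool frame: the origin (TCP) lies on the centre line of the jaws, within the pads' length; the fingertips stand 19 mm ahead of it and the grasp point (between the pads) is the TCP; z points along the fingers, y is the line along which they close (so a half turn about z gives the same grasp; the last joint's range is limited). The gripper opens to 85 mm and grips with 20 to 120 N. Pads are 22 mm wide; open, the fingers measure 114 mm over their backs; the gripper's body (76 mm by 85 mm) begins 54 mm behind the grasp point. The pads swing forward as they close: fully open they stand 13 mm farther back than shut.
Start: joints at [1.073, 0.628, 0.038, 1.517, -0.027, 0.996, -0.02], TCP at [272.057, -590.341, 250.313] pointing down, gripper open.
Joint ranges: [-3.06, 3.06], [-0.37, 2.12], [-1.25, 1.32], [0.18, 2.47], [-1.1, 4.24], [0.23, 1.98], [-2.94, 2.94]. Speed limits (rad/s): [2.57, 2.57, 3.14, 3.14, 3.14, 3.14, 3.14].

## Interface

Orientations are given as [roll, pitch, yaw] about the fixed x, y, z axes, in that order (R = Rz(yaw) Ry(pitch) Rx(roll)).
In Python, from cell import ctrl, viewer, silhouettes gives the robot as it stands.
- The arm moves only by the shell command python3 -m creep 'ROWS'. ROWS is JSON, a list of rows, each an object with "jaw": the gripper command: -1 is shut, 1 is fully open, values between are in proportion; "xyz": the shift along the tool's x, y, z in mm, a list of three; "angular": the turn, a rotation vector about the tool's x, y, z in rad, a list of three. In form: [{"jaw": jaw, "xyz": [tx, ty, tz], "angular": [rx, ry, rz]}, ...]. A call has 1 to 12 rows; each row is the pose to reach, as a shift and turn from the pose commanded when the call began, along the tool's axes at that moment; what a row does not reach only later rows make up. A row lasts 1/8 s, in which the tool goes at most 62.5 mm and 10.7 degrees, less where a joint would pass 70% of its speed; a pose out of reach is approached as far as the arm can. A call with a gripper value outside its range is refused whole. The fingers move at their own pace and stop on an object; the grip force is fixed at half the most. Time passes only in rows, so rows that repeat a pose let the fingers close. It gives the time, the measured TCP pose, the force, the opening and the grip force at its end, in the units of the state.
- ctrl.read_state(): the state, without advancing time (a new reading comes with each control period).
- viewer.get_image(name): name is "side" or "top"; returns (picture, depth): 400x640x3 uint8, red, green, blue; 400x640 float32, mm along the optical axis (not along the pixel's ray), 0 where there is no reading.
- viewer.camera_model(name): a dict with "fx", "fy", "cx", "cy" (pixels), "dist" ([k1, k2, p1, p2, k3] as OpenCV has them; the pictures are not rectified), "T" (4x4, takes a point from camera to world coordinates). Camera axes: x right, y down, z forward; pixel columns grow to the right and rows downward; lengths in mm; the calibration is good to about 2 mm. A picture is of the moment at which its call begins. camera_model takes no time and is no camera call.
- ctrl.finish_job(): hands the job in; it is judged then, once.
Trained networks look in the newest picture that a camera, given by its name, has taken for a name from the list of things; names that differ only in an ending like _2 or _b are one class to them, and where a whole thing is asked for, a point or a joint stands for the part that bears it (a point fixed in the world has none). Each returns a list of dicts, best first, with "score" (0 to 1); they miss things now and then, are a little off and sometimes report something else, mostly with a low value. They report only what shows in the picture. A call takes as long as a camera call.
- silhouettes(camera, target): "pixels" (400x640 bool, what is visible of it) and "xy" ([column, row] in pixels, amid what is visible of it).
The state is a dict: "clock": time; "qpos": joint angles; "qd": joint speeds; "tau": joint torques, N m; "eef_pos": TCP position; "tool_rot": TCP orientation; "force": force on the tool from outside, world axes, zero at the start; "torque": the same for the moment, N m; "width": finger opening in mm; "gripper_force": force on a finger pad.
Only numpy, scipy, OpenCV 4.12 (cv2) and the standard library are available. Lean on these libraries where they do the work, as an engineer would, in place of code of your own. Each camera call takes 0.05 s, during which the arm holds its last target. There are 200 camera calls.

## Working session

There is one attempt and no reset: what is moved stays moved. The work goes in short steps, Python scripts to look and compute and a shell command to move; the robot and the scene stay as the last step left them, time stands still between calls to the robot, and variables do not carry over. Pictures are saved under pics/ and viewed, at most 10 in all, crops included, and the job is handed in when it is done.

```bash
mkdir -p pics; cat > h.py <<'E'
import numpy as np, cv2
from cell import ctrl, viewer, silhouettes
def snap(c,fn=None):
    im,d=viewer.get_image(c)
    if fn: cv2.imwrite('pics/'+fn,im[:,:,::-1])
    return im,d
def ray(c,uv):
    m=viewer.camera_model(c);K=np.array([[m['fx'],0,m['cx']],[0,m['fy'],m['cy']],[0,0,1.]])
    p=cv2.undistortPoints(np.array(uv,float).reshape(-1,1,2),K,np.array(m['dist']))[:,0]
    T=np.array(m['T']);return T,np.c_[p,np.ones(len(p))]
def cloud(c,mask,d):
    v,u=np.nonzero(mask&(d>0));T,r=ray(c,np.c_[u,v])
    return (r*d[v,u][:,None])@T[:3,:3].T+T[:3,3]
def at_z(c,uv,z):
    T,r=ray(c,uv);w=r@T[:3,:3].T;return T[:3,3]+w*((z-T[2,3])/w[:,2])[:,None]
E
python3 - <<'E'
from h import *
for c in('top','side'):
    im,d=snap(c,c+'0.png'); print(c,np.array(viewer.camera_model(c)['T']).round(2).tolist())
    for n in('stop_unit','guard_fin','button_top','knob','plane','mallet','wax_tin'):
        for s in silhouettes(c,n)[:2]:
            P=cloud(c,s['pixels'],d)
            print(n,round(s['score'],2),np.round(s['xy']),s['pixels'].sum(),np.median(P,0).round(),P.min(0).round(),P.max(0).round() ) if len(P) else print(n,s['score'],s['xy'])
s=ctrl.read_state();print(s['eef_pos'],s['tool_rot'],s['clock'],s['width'])
E
```

```text
top [[-0.02, -0.98, 0.19, 284.77], [-1.0, 0.02, -0.0, 4.15], [-0.0, -0.19, -0.98, 1182.32], [0.0, 0.0, 0.0, 1.0]]
stop_unit 0.86 [375. 182.] 3713 [ 525. -167.   60.] [ 469. -337.   -6.] [610.  -3. 107.]
button_top 0.6 [220. 229.] 504 [398. 275.  48.] [366. 246.  -4.] [433. 316.  56.]
knob 0.44 [323. 183.] 158 [511. -17.  96.] [502. -33.  -4.] [534.  -3. 104.]
plane 0.85 [464. 177.] 1984 [ 538. -445.   23.] [ 421. -512.   -7.] [ 679. -408.   96.]
mallet 0.66 [157. 147.] 2133 [651. 472.  48.] [435. 430.  -6.] [748. 577.  75.]
wax_tin 0.78 [222. 227.] 504 [400. 273.  48.] [366. 246.  -4.] [438. 311.  56.]
side [[-0.76, -0.49, 0.41, -2.91], [-0.64, 0.57, -0.51, 611.37], [0.02, -0.66, -0.75, 969.0], [0.0, 0.0, 0.0, 1.0]]
stop_unit 0.79 [342. 176.] 2431 [ 516. -139.   61.] [ 473. -374.    0.] [593.   1. 109.]
stop_unit 0.62 [274. 291.] 660 [395. 288.  48.] [368. 231.  -2.] [459. 317.  55.]
guard_fin 0.93 [337. 171.] 619 [ 533. -128.   79.] [ 491. -230.   -0.] [633. -71. 108.]
guard_fin 0.56 [341. 174.] 2668 [ 517. -140.   60.] [ 472. -378.   -2.] [649.   2. 109.]
knob 0.84 [313. 197.] 215 [515.  -6.  70.] [504. -38.  27.] [538.   1. 104.]
plane 0.97 [385. 134.] 1135 [ 545. -441.   28.] [ 422. -500.   -1.] [ 677. -405.   96.]
mallet 0.73 [153. 286.] 2509 [648. 484.  49.] [436. 435.  -5.] [725. 563.  77.]
mallet 0.68 [335. 171.] 585 [ 535. -131.   79.] [ 493. -180.   72.] [582. -71. 109.]
wax_tin 0.84 [278. 289.] 610 [394. 290.  49.] [368. 254.  -1.] [433. 317.  55.]
[ 272.04935322 -590.38980593  250.36794102] [ 3.14142624e+00 -2.08924626e-05  4.31720946e-01] 0.8 85.49502040172904
```

```bash
python3 - <<'E'
from h import *
im=cv2.imread('pics/top0.png')[120:260,280:520]; a=cv2.resize(im,None,fx=3.3,fy=3.3,interpolation=2)
cv2.imwrite('pics/topc.png',a)
im=cv2.imread('pics/side0.png')[110:250,260:460]; cv2.imwrite('pics/sidec.png',cv2.resize(im,None,fx=4,fy=4,interpolation=2))
for c in('top','side'):
    im,d=snap(c);s=silhouettes(c,'stop_unit')[0]['pixels'];k=silhouettes(c,'knob')[0]['pixels']
    P=cloud(c,s,d)
    for lo,hi,n in((52,67,'blocktop'),(98,112,'fin'),(70,83,'guard')):
        Q=P[(P[:,2]>lo)&(P[:,2]<hi)&(P[:,1]<-40)]
        r=cv2.minAreaRect(Q[:,:2].astype(np.float32));print(c,n,len(Q),np.round(r[0]),np.round(r[1]),round(r[2],1),Q.mean(0).round(1))
    K=cloud(c,k,d);Q=K[(K[:,2]>88)&(K[:,1]>-60)];print('knobtop',len(Q),Q.mean(0).round(1),Q.min(0).round(1),Q.max(0).round(1))
E
```

```text
top blocktop 1270 [ 539. -181.] [ 81. 259.] 5.9 [ 545.1 -219.5   58.8]
top fin 79 [ 538. -163.] [48. 12.] 6.8 [ 537.5 -163.   102.7]
top guard 1082 [ 541. -186.] [ 81. 246.] 7.3 [ 533.9 -141.4   76.4]
knobtop 102 [518.4 -17.6  97.3] [504.1 -30.5  88.6] [534.3  -2.8 104. ]
side blocktop 679 [ 540. -179.] [ 80. 264.] 6.7 [ 541.4 -194.4   60.6]
side fin 57 [ 540. -159.] [48. 14.] 8.1 [ 539.2 -158.8  103.5]
side guard 655 [ 542. -183.] [ 84. 244.] 6.6 [ 534.2 -136.9   77.8]
knobtop 80 [519.3 -12.   97.2] [505.2 -26.3  88.1] [5.369e+02 4.000e-01 1.054e+02]
```

View pics/topc.png

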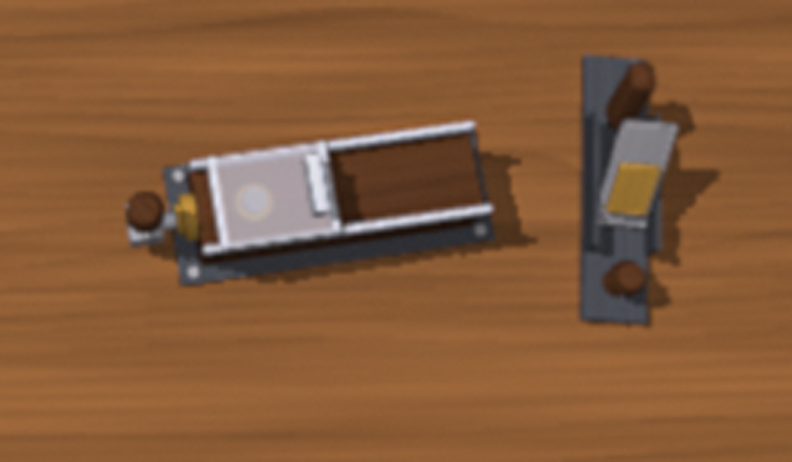

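View pics/sidec.png

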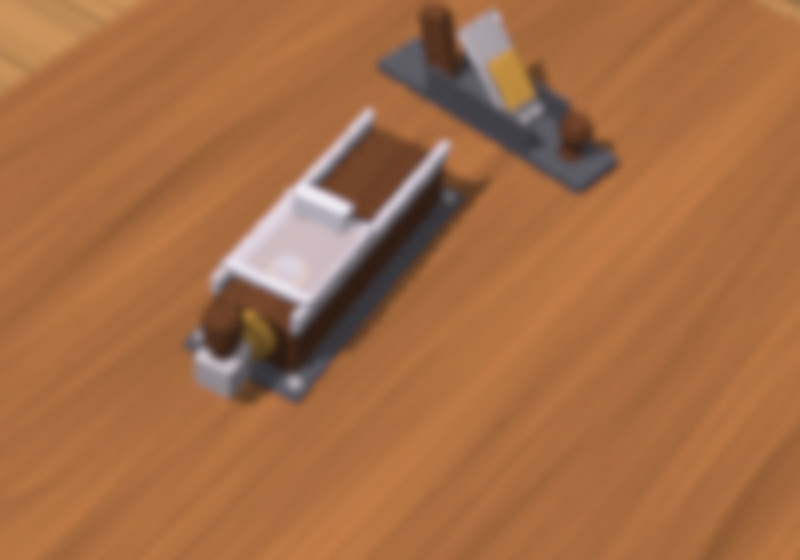

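```bash
python3 -m creep '[{"jaw":-1,"xyz":[432,-316,70],"angular":[0,0,0.31]},{"jaw":-1,"xyz":[432,-316,70],"angular":[0,0,0.31]},{"jaw":-1,"xyz":[432,-316,70],"angular":[0,0,0.31]},{"jaw":-1,"xyz":[432,-316,70],"angular":[0,0,0.31]},{"jaw":-1,"xyz":[432,-316,70],"angular":[0,0,0.31]},{"jaw":-1,"xyz":[432,-316,70],"angular":[0,0,0.31]},{"jaw":-1,"xyz":[432,-316,70],"angular":[0,0,0.31]},{"jaw":-1,"xyz":[432,-316,70],"angular":[0,0,0.31]},{"jaw":-1,"xyz":[432,-316,70],"angular":[0,0,0.31]},{"jaw":-1,"xyz":[432,-316,70],"angular":[0,0,0.31]},{"jaw":-1,"xyz":[432,-316,70],"angular":[0,0,0.31]},{"jaw":-1,"xyz":[432,-316,70],"angular":[0,0,0.31]}]'
```

```text
clock: 2.6
eef_pos: [531.6, -124.4, 180.6]
tool_rot: [3.141, 0.0, 0.119]
force: [0.3, 0.4, 0.1]
width: -0.2
gripper_force: 0.0
```

```bash
python3 -m creep '[{"jaw":-1,"xyz":[0,0,40],"angular":[0,0,0.003]},{"jaw":-1,"xyz":[0,0,74],"angular":[0,0,0.003]},{"jaw":-1,"xyz":[0,0,74],"angular":[0,0,0.003]},{"jaw":-1,"xyz":[0,0,74],"angular":[0,0,0.003]},{"jaw":-1,"xyz":[0,15,74],"angular":[0,0,0.003]},{"jaw":-1,"xyz":[0,30,74],"angular":[0,0,0.003]},{"jaw":-1,"xyz":[0,45,74],"angular":[0,0,0.003]},{"jaw":-1,"xyz":[0,60,74],"angular":[0,0,0.003]},{"jaw":-1,"xyz":[0,75,74],"angular":[0,0,0.003]},{"jaw":-1,"xyz":[0,85,74],"angular":[0,0,0.003]},{"jaw":-1,"xyz":[0,85,74],"angular":[0,0,0.003]}]'
cat > look.py <<'E'
import sys
from h import *
for c in('side','top'):
    im,d=snap(c,f'{c}_{sys.argv[1]}.png')
    for n,lo,hi in(('guard_fin',98,109),('knob',88,108),('button_top',55,75)):
        for s in silhouettes(c,n)[:1]:
            P=cloud(c,s['pixels'],d);Q=P[(P[:,2]>lo)&(P[:,2]<hi)]
            if len(Q):
                m=(Q.min(0)+Q.max(0))/2;r=m[:2]-[536.5,-156.5]
                print(c,n,round(s['score'],2),np.round(s['xy']),len(Q),m.round(1),'unit',round(r@[-.122,.9925],1),round(r@[-.9925,-.122],1))
E
python3 look.py 1
```

```text
clock: 3.98
eef_pos: [542.1, -208.5, 106.1]
tool_rot: [3.141, 0.0, 0.117]
force: [-0.3, 0.4, -0.7]
width: -0.3
gripper_force: 0.0
side guard_fin 0.9 [345. 161.] 17 [ 530.3 -227.5  102.6] unit -69.7 14.8
side knob 0.68 [312. 195.] 65 [518.6 -11.1  96.6] unit 146.5 0.0
top knob 0.67 [323. 187.] 106 [519.6 -18.   96. ] unit 139.5 -0.1
```

```bash
python3 -m creep '[{"jaw":-1,"xyz":[0,4,0],"angular":[0,0,0.004]},{"jaw":-1,"xyz":[0,8,0],"angular":[0,0,0.004]},{"jaw":-1,"xyz":[0,11,0],"angular":[0,0,0.004]},{"jaw":-1,"xyz":[0,11,0],"angular":[0,0,0.004]}]'
```

```text
clock: 4.88
eef_pos: [543.9, -218.4, 106.3]
tool_rot: [3.141, -0.0, 0.114]
force: [-0.3, 0.9, 0.6]
width: 0.4
gripper_force: 0.1
```

```bash
python3 -m creep '[{"jaw":-1,"xyz":[0,3,0],"angular":[0,0,0.008]},{"jaw":-1,"xyz":[0,6,0],"angular":[0,0,0.008]},{"jaw":-1,"xyz":[0,6,0],"angular":[0,0,0.008]}]'; python3 look.py 2; python3 -c "
import cv2
im=cv2.imread('pics/top_2.png')[120:260,280:520]; cv2.imwrite('pics/t2.png',cv2.resize(im,None,fx=3.3,fy=3.3,interpolation=2))"
```

```text
clock: 5.25
eef_pos: [544.4, -222.6, 106.3]
tool_rot: [-3.14, 0.0, 0.107]
force: [0.2, 4.5, 1.4]
width: -0.0
gripper_force: 2.3
side guard_fin 0.71 [350. 158.] 17 [ 531.7 -240.1  103.3] unit -82.4 14.9
side knob 0.83 [313. 198.] 81 [520.  -13.1  96.4] unit 144.4 -1.1
side button_top 0.48 [312. 196.] 26 [518.7 -11.1  64.6] unit 146.5 -0.0
top knob 0.69 [325. 186.] 109 [519.4 -18.   96.1] unit 139.6 0.0
top button_top 0.57 [358. 178.] 53 [ 532.3 -112.3   66.7] unit 44.4 -1.3
```

View pics/t2.png

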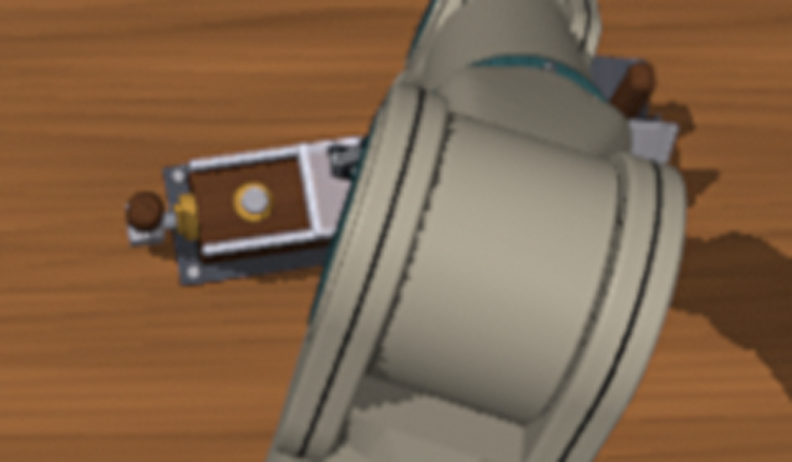

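```bash
python3 -m creep '[{"jaw":-1,"xyz":[0,-20,-5],"angular":[0,0,0]},{"jaw":-1,"xyz":[0,-60,-10],"angular":[0,0,0]},{"jaw":-1,"xyz":[0,-100,-10],"angular":[0,0,0]},{"jaw":-1,"xyz":[0,-116,-10],"angular":[0,0,0]},{"jaw":-1,"xyz":[0,-116,-10],"angular":[0,0,0]},{"jaw":-1,"xyz":[0,-116,-10],"angular":[0,0,0]},{"jaw":-1,"xyz":[0,-116,-10],"angular":[0,0,0]}]'
```

```text
clock: 6.52
eef_pos: [532.2, -110.4, 116.3]
tool_rot: [3.14, -0.0, 0.104]
force: [0.2, 0.1, -0.3]
width: 0.3
gripper_force: 0.0
```

```bash
python3 -m creep '[{"jaw":-1,"xyz":[-2,-1,15],"angular":[0,0,0]},{"jaw":-1,"xyz":[-2,-1,25],"angular":[0,0,0]},{"jaw":-1,"xyz":[-2,-1,29],"angular":[0,0,0]},{"jaw":-1,"xyz":[-2,-1,32],"angular":[0,0,0]},{"jaw":-1,"xyz":[-2,-1,34],"angular":[0,0,0]},{"jaw":-1,"xyz":[-2,-1,34],"angular":[0,0,0]}]'; python3 look.py 3
```

```text
clock: 7.28
eef_pos: [529.4, -107.8, 82.4]
tool_rot: [-3.142, 0.001, 0.106]
force: [-2.8, -1.1, 4.2]
width: 0.1
gripper_force: 2.1
side guard_fin 0.8 [353. 158.] 53 [ 547.8 -238.8  102.8] unit -83.0 -1.2
side knob 0.49 [305. 202.] 78 [517.8   8.   95.9] unit 165.6 -1.5
```

```bash
python3 -m creep '[{"jaw":-1,"xyz":[0,0,-40],"angular":[0,0,0]},{"jaw":-1,"xyz":[0,0,-78],"angular":[0,0,-0.015]},{"jaw":1,"xyz":[0,-50,-78],"angular":[0,0,-0.015]},{"jaw":1,"xyz":[0,-100,-78],"angular":[0,0,-0.015]},{"jaw":1,"xyz":[0,-114,-78],"angular":[0,0,-0.015]},{"jaw":1,"xyz":[0,-114,-78],"angular":[0,0,-0.015]},{"jaw":1,"xyz":[0,-114,-78],"angular":[0,0,-0.015]},{"jaw":1,"xyz":[0,-114,-78],"angular":[0,0,-0.015]}]'; python3 look.py 4;python3 -c "
import cv2
im=cv2.imread('pics/side_4.png')[110:270,220:440]; cv2.imwrite('pics/s4.png',cv2.resize(im,None,fx=3.6,fy=3.6,interpolation=2))"
```

```text
clock: 8.68
eef_pos: [518.2, 3.9, 160.3]
tool_rot: [3.141, -0.0, 0.119]
force: [-0.0, -0.2, 0.0]
width: 85.5
gripper_force: 0.0
side guard_fin 0.89 [346. 156.] 43 [ 549.  -237.5  103.6] unit -81.9 -2.5
side knob 0.74 [348. 157.] 83 [ 548.8 -238.8   97.7] unit -83.2 -2.1
side button_top 0.21 [314. 200.] 26 [514.2  10.5  65.4] unit 168.4 1.7
top guard_fin 0.87 [391. 172.] 78 [ 547.9 -242.   103.1] unit -86.3 -0.8
top button_top 0.52 [359. 178.] 56 [ 530.9 -112.7   66.5] unit 44.2 0.2
```

View pics/s4.png

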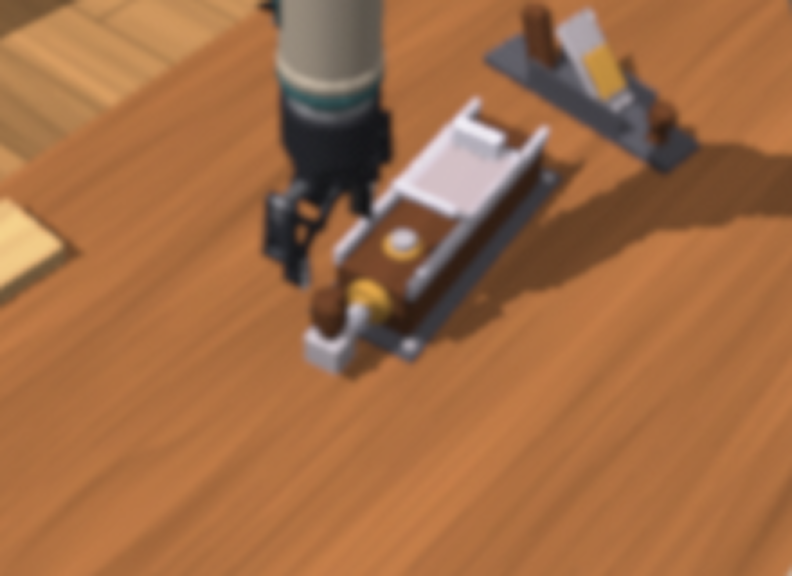

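```bash
python3 -m creep '[{"jaw":1,"xyz":[0,-2,40],"angular":[0,0,0]},{"jaw":1,"xyz":[0,-2,76],"angular":[0,0,0]},{"jaw":1,"xyz":[0,-2,76],"angular":[0,0,0]},{"jaw":-1,"xyz":[0,-2,76],"angular":[0,0,0]},{"jaw":-1,"xyz":[0,-2,76],"angular":[0,0,0]},{"jaw":-1,"xyz":[0,-2,76],"angular":[0,0,0]},{"jaw":-1,"xyz":[0,-2,76],"angular":[0,0,0]},{"jaw":-1,"xyz":[0,-2,76],"angular":[0,0,0]},{"jaw":-1,"xyz":[0,-2,76],"angular":[0,0,0]}]'
```

```text
clock: 10.2
eef_pos: [518.5, 7.6, 85.6]
tool_rot: [3.141, -0.002, 0.122]
force: [-0.2, -0.6, 5.8]
width: 31.1
gripper_force: 58.7
```

```bash
python3 -m creep '[{"jaw":-1,"xyz":[0,-8,0],"angular":[0,0,0]},{"jaw":-1,"xyz":[0,-16,0],"angular":[0,0,0]},{"jaw":-1,"xyz":[0,-24,0],"angular":[0,0,0]},{"jaw":-1,"xyz":[0,-32,0],"angular":[0,0,0]},{"jaw":-1,"xyz":[0,-40,0],"angular":[0,0,0]},{"jaw":-1,"xyz":[0,-48,0],"angular":[0,0,0]},{"jaw":-1,"xyz":[0,-56,0],"angular":[0,0,0]},{"jaw":-1,"xyz":[0,-64,0],"angular":[0,0,0]},{"jaw":-1,"xyz":[0,-72,0],"angular":[0,0,0]},{"jaw":-1,"xyz":[0,-80,0],"angular":[0,0,0]},{"jaw":-1,"xyz":[0,-88,0],"angular":[0,0,0]},{"jaw":-1,"xyz":[0,-88,0],"angular":[0,0,0]}]'
```

```text
clock: 11.7
eef_pos: [507.9, 93.6, 85.3]
tool_rot: [3.14, -0.002, 0.121]
force: [-0.3, -4.9, 6.0]
width: 31.1
gripper_force: 59.2
```

```bash
python3 -m creep '[{"jaw":-1,"xyz":[0,-7,0],"angular":[0,0,0]},{"jaw":-1,"xyz":[0,-14,0],"angular":[0,0,0]},{"jaw":-1,"xyz":[0,-18,0],"angular":[0,0,0]},{"jaw":-1,"xyz":[0,-22,0],"angular":[0,0,0]},{"jaw":-1,"xyz":[0,-24,0],"angular":[0,0,0]},{"jaw":-1,"xyz":[0,-24,0],"angular":[0,0,0]}]'
```

```text
clock: 12.45
eef_pos: [505.7, 111.4, 85.1]
tool_rot: [3.133, -0.002, 0.117]
force: [1.7, -17.8, 4.5]
width: 30.8
gripper_force: 59.5
```

```bash
python3 -m creep '[{"jaw":-1,"xyz":[0,-3,0],"angular":[0,0,0]},{"jaw":-1,"xyz":[0,-3,0],"angular":[0,0,0]},{"jaw":-1,"xyz":[0,-3,0],"angular":[0,0,0]},{"jaw":-1,"xyz":[0,-3,0],"angular":[0,0,0]}]'; python3 look.py 5;python3 - <<'E'
from h import *
im=cv2.imread('pics/side_5.png')[110:290,200:440]; cv2.imwrite('pics/s5.png',cv2.resize(im,None,fx=3.3,fy=3.3,interpolation=2))
E
```

```text
clock: 12.95
eef_pos: [505.7, 111.5, 85.0]
tool_rot: [3.131, -0.002, 0.115]
force: [3.6, -23.9, 3.4]
width: 31.2
gripper_force: 59.8
side guard_fin 0.83 [350. 159.] 52 [ 547.2 -238.2  103.3] unit -82.4 -0.6
side knob 0.58 [288. 227.] 49 [499.1 115.2  96.8] unit 274.2 4.0
top guard_fin 0.76 [392. 173.] 80 [ 548.5 -242.2  102.4] unit -86.5 -1.4
top knob 0.59 [280. 199.] 4 [490.1 105.6  90.9] unit 265.8 14.1
top button_top 0.49 [358. 178.] 48 [ 531.4 -112.4   67.4] unit 44.4 -0.4
```

View pics/s5.png

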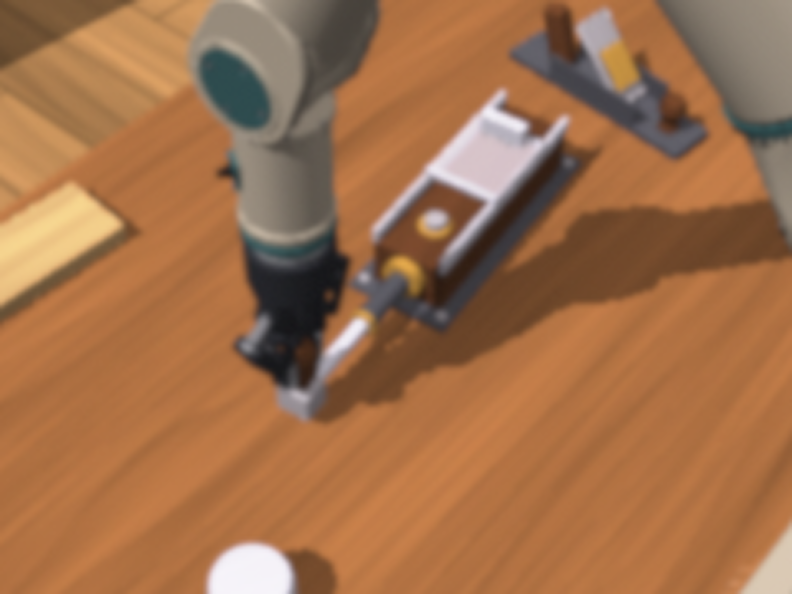

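```bash
python3 -c "
from cell import ctrl
s=ctrl.read_state();print(s['eef_pos'],s['force'],max(abs(s['qd'])));print(ctrl.finish_job())"
```

```text
[505.64669367 111.57035215  84.94788172] [  3.59020693 -23.85014389   3.41999501] 0.0017208535391242963
the job is handed in; nothing more can be done
None
```

I've handed the job in: guard fully open, button pressed so the knob sprang out, and the knob pulled to what reads as its second stop. There it moved no further with about 24 N of pull, and the camera put it at about x = 274 mm. It is still gripped there, and I never touched the plane, mallet or tin. The job returned no verdict.

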